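Bore-depth check of a clamped bolt with a stop-collar gauge rod

ROBOT

A 6-joint arm with a two-finger parallel gripper is mounted at the origin on the work surface. World frame = base frame: x ahead of the robot, y to its left, z up, the work surface at z = 0. Lengths are in mm, angles in degrees, forces in N, time in s.
With the tool pointing down it reaches from about 350 to 850 mm from the base axis. Payload 8.1 kg.
Tool frame: the origin (TCP) lies midway between the tips of the shut fingers; the grasp point (between the pads) lies 19 mm behind it; z points along the fingers, y is the line along which they close (so a half turn about z gives the same grasp; the last joint's range is limited). The gripper opens to 85 mm and grips with 20 to 120 N. Pads are 22 mm wide; open, the fingers measure 114 mm over their backs; the gripper's body (76 mm by 85 mm) begins 54 mm behind the grasp point. The pads swing forward as they close: fully open they stand 13 mm farther back than shut.
Start: joints at [58.304, 7.471, 85.268, -0, 87.261, -4.893], TCP at [270.535, 535.552, 231.292] pointing down, gripper open.
Joint ranges: [-169.43, 169.43], [-51.17, 129.36], [1.28, 143.12], [-76.62, 256.62], [0, 156.53], [-152.29, 152.29]. Speed limits (degrees/s): [136.94, 136.94, 159.86, 180, 180, 180].

INTERFACE

Orientations are given as [roll, pitch, yaw] about the fixed x, y, z axes, in that order (R = Rz(yaw) Ry(pitch) Rx(roll)).
In Python, from bench import r gives the robot as it stands.
- The arm moves only by the tool step_arm, never from a script. Its arguments are lists of equal length, an entry for each row: "delta_pos": the shift along the world's x, y, z in units of 200 mm (1.0 is 200 mm), a list of three; "spin": the turn about the world's z in units of 180 degrees (1.0 is 180 degrees). In form: {"delta_pos": [[dx, dy, dz], ...], "spin": [spin, ...]}. A call has 1 to 8 rows; each row shifts and turns the commanded pose from where the row before left it; what a row does not reach is not made up. A row lasts 1/8 s, in which the tool goes at most 62.5 mm and 10.7 degrees, less where a joint would pass 70% of its speed; a pose out of reach is approached as far as the arm can. A call with a number of a shift or a turn outside -1 to 1 is refused whole. A call with a gripper value outside its range is refused whole. "gripper" is the opening, from -1 (shut) to 1 (fully open), set as the call begins (left out, the last holds). The fingers move at their own pace and stop on an object; "squeeze" is the grip in N (left out, the last holds). Time passes only in rows, so rows that do not move let the fingers close. It gives the time, the measured TCP pose, the force, the opening and the grip force at its end, in the units of the state.
- r.sense(): the state, without advancing time (a new reading comes with each control period).
- r.snapshot(name): name is "scene" or "top"; returns a dict with "pixels" (400x640x3 uint8, blue, green, red), "fx", "fy", "cx", "cy" (pixels), "camera_from_world" (4x4, takes a point from world to camera coordinates). Camera axes: x right, y up, looking along -z (the intrinsics and any distortion apply to the point x, -y, -z); pixel columns grow to the right and rows downward; lengths in mm; the calibration is good to about 2 mm. A picture is of the moment at which its call begins. There is no depth.
- r.hand_in(): hands the job in; it is judged then, once.
The state is a dict: "time": time; "joint_pos": joint angles; "qd": joint speeds; "joint_efforts": joint torques, N m; "tool_pos": TCP position; "tcp_rot": TCP orientation; "ft_force": force on the tool from outside, world axes, zero at the start; "wrist_torque": the same for the moment, N m; "finger_gap": finger opening in mm; "grip_force": force on a finger pad.
Only numpy, scipy, OpenCV 4.12 (cv2) and the standard library are available. Lean on these libraries where they do the work, as an engineer would, in place of code of your own. Each camera call takes 0.05 s, during which the arm holds its last target. There are 200 camera calls.

TASK

Draw the gauge rod lengthwise out from under the bridge of its rest, slide it into the flared guide tube of the bolt fixture until its collar stops against the tube's mouth, then pull it all the way out again. Finish by holding the rod level in the gripper with its tip under the centre of the bench magnifier's lens, well clear of the lens and of the table, and keep holding it there: do not put it down or let go. Leave the bolts and other small parts on the table where they are.

Things in the scene. Friction and masses are not known exactly. Their poses are not given: they have to be found in the camera images.
- rod_grip (a point): Gauge rod of bare metal, 0.2 kg; this point is the middle of its handle's axis, where it balances. x runs along the rod to the tip. Handle square, 16 x 16 mm, 90 mm long (55 mm back, 35 mm ahead of this point); collar's front face 43 mm ahead; tip 143 mm ahead. At the start it lies level, axis 65 mm above the table, the handle's upright sides free for a grasp from above.
- rod_collar (a point): Centre of the front face of the rod's round collar (40 mm in diameter, 8 mm thick), on the rod's axis; x towards the tip. Ahead of it is the round shank, 10 mm in diameter, 100 mm long.
- rod_tip (a point): Tip of the rod's shank, on its axis (x axis along the rod, pointing out of the tip).
- bridge (a point): Bridge of the rod's fixed rest: middle of its opening, at the height of the lying rod's axis. x: the way the rod's tip points, away from the robot; z up. The bridge is 15 mm long in x, 81 mm high; the opening is 22 mm wide and ends 10 mm above the axis. At the start the tip is 25.5 mm beyond this point: draw the rod 33 mm towards its handle (-x) to clear the bridge.
- tube_mouth (a point): Centre of the open mouth of the bolt fixture's horizontal steel guide tube, 80 mm above the table; x points into the tube along its axis (away from the robot), z up. Outer diameter 22 mm, flaring to 36 mm at the mouth; bore 14 mm, flaring to 28 mm over the first 12 mm, 130 mm deep. The rod stops when its collar's front face is at this point.
- lens (a point): Bench magnifier, fixed, left, middle or right, yaw varies: a level, clear round lens in a black rim 96 mm in diameter. This point is the centre of the rim's underside, 200 mm above the table. x points to its post (14 mm thick, 90 mm from here; round foot 100 mm in diameter, 14 mm high), away from the robot. The space under the lens is open from the robot's side.
- rest: The rod's fixed rest (base 200 x 56 x 12 mm), standing left, middle or right, yaw varies. Origin on the table, 57.5 mm on the -x side of the bridge point. The handle's rear end lies on a post 10 mm wide, narrower than the handle, so fingers pass beside it; the shank lies in a notch with lips 6 mm high near the collar. Drawn back 78 mm, the collar would meet the post.
- fixture: Bolt fixture, fixed, standing left, middle or right, yaw varies: the guide tube before a clamped bolt. Origin on the table, 45 mm on the -x side of the tube's mouth. Base plate 180 x 80 x 12 mm beyond the mouth; highest part 103 mm, 140 mm beyond the mouth.
- rod: The whole gauge rod; origin at the centre of the collar's front face, x towards the tip.
- magnifier: The bench magnifier; origin on the table, 50 mm from below the lens centre on the side away from the post; x towards the post.
- bolt_a: Loose suspension bolt with a nut, dull steel, lying, 94 mm long, 28 mm high; bystander. Origin under its middle, x along it.
- bolt_b: A second such bolt; bystander.
- spacer: White ceramic spacer ring, 34 mm in diameter, 22 mm high, lying flat; bystander. Origin at the centre of its underside.
- socket: Chrome wrench socket standing on end, 34 mm in diameter, 30 mm high; bystander. Origin at the centre of its underside.
- ring_gauge: Steel ring gauge, 60 mm in diameter, 16 mm high, lying flat at the side; bystander. Origin at the centre of its underside.
- tin: Small round metal tin, 60 mm in diameter, 45 mm high, at the side; bystander. Origin at the centre of its underside.
Mind the look-alikes: they are no part of the job. Leave any orange look-alike of the rod alone.

How it is judged:
By the outcome, as a careful person would: the job done as asked, in the order asked, and still so for the second after the job is handed in, while the arm keeps its last pose, push and grip.
It also fails if it takes over 64 s, if anything falls off the work surface, if the arm or the gripper's body presses on something with over 40 N, if the wrist force passes 120 N, or if a joint passes its speed limit or range.

## Working session

There is one attempt and no reset: what is moved stays moved. The work goes in short steps, Python scripts to look and compute and a tool call to move; the robot and the scene stay as the last step left them, time stands still between calls to the robot, and variables do not carry over. Pictures are saved under pics/ and viewed, at most 10 in all, crops included, and the job is handed in when it is done.

Besides the shell and the picture viewer there is one more tool, called after "Emit:" as name(argument=value, ...) on one line, values as JSON. step_arm: Moves the arm, as the interface text tells. Shifts and turns lie within -1 to 1; 1 stands for 200 mm of shift or 180 degrees of turn. Its arguments: {"type":"object","properties":{"delta_pos":{"type":"array","items":{"type":"array","items":{"type":"number","minimum":-1,"maximum":1}}},"spin":{"type":"array","items":{"type":"number","minimum":-1,"maximum":1}},"gripper":{"type":"number"},"squeeze":{"type":"number"}},"required":["delta_pos","spin"]}

```bash
mkdir -p pics; ls; cat > h.py <<'E'
import numpy as np, cv2
from bench import r
def snap(n,f=None):
    s=r.snapshot(n)
    if f: cv2.imwrite('pics/'+f,np.ascontiguousarray(s['pixels']))
    return s
def ray(s,u,v):
    M=np.array(s['camera_from_world']);R=M[:3,:3];t=M[:3,3]
    d=R.T@np.array([(u-s['cx'])/s['fx'],-(v-s['cy'])/s['fy'],-1.])
    return -R.T@t,d
def pt(s,u,v,z):
    o,d=ray(s,u,v);return (o+d*(z-o[2])/d[2])
def proj(s,p):
    M=np.array(s['camera_from_world']);c=M[:3,:3]@np.array(p,float)+M[:3,3]
    return np.array([s['cx']+s['fx']*c[0]/-c[2], s['cy']-s['fy']*c[1]/-c[2]])
E
python3 - <<'E'
from h import *
for n in('scene','top'):
    s=snap(n,n+'0.png'); print({k:v for k,v in s.items() if k not in('pixels',)})
    print(-np.array(s['camera_from_world'])[:3,:3].T@np.array(s['camera_from_world'])[:3,3])
print(r.sense())
E
```

```text
pics
{'fx': 379.6088974726885, 'fy': 379.6088974726885, 'cx': 316.77433760244946, 'cy': 198.49731392901063, 'camera_from_world': array([[-2.09325020e-01,  9.77628109e-01, -2.06474425e-02,
         1.19466113e+02],
       [-5.39287895e-01, -9.78045336e-02,  8.36422644e-01,
         1.91832530e+02],
       [ 8.15690874e-01,  1.86219103e-01,  5.47695941e-01,
        -1.59499243e+03],
       [ 0.00000000e+00,  0.00000000e+00,  0.00000000e+00,
         1.00000000e+00]])}
[1429.48097795  198.9867211   715.58447768]
{'fx': 450.65008510676194, 'fy': 450.65008510676194, 'cx': 317.5644208847208, 'cy': 202.20233729171005, 'camera_from_world': array([[ 2.71421043e-02, -9.99615324e-01,  5.70181820e-03,
        -1.80126511e+01],
       [ 9.83782402e-01,  2.77230119e-02,  1.77210665e-01,
        -6.01402059e+02],
       [-1.77300568e-01,  7.99478051e-04,  9.84156425e-01,
        -1.28276596e+03],
       [ 0.00000000e+00,  0.00000000e+00,  0.00000000e+00,
         1.00000000e+00]])}
[ 3.64702531e+02 -3.07502384e-01  1.36911992e+03]
{'time': 0.1, 'joint_pos': array([ 5.83030346e+01,  7.51090593e+00,  8.53230403e+01,  8.25931765e-04,
        8.72612571e+01, -4.89172018e+00]), 'qd': array([ 0.0312824 , -0.11991354, -0.08838342, -0.03210897, -0.09375108,
        0.06097722]), 'joint_efforts': array([ 3.05982838e-03, -5.70953715e+01, -5.01941049e+01, -1.76910189e-04,
        8.19625013e-03,  2.45573051e-05]), 'tool_pos': array([270.27950461, 535.12628742, 230.34801901]), 'tcp_rot': array([-1.79905214e+02, -8.94018223e-03,  1.53194707e+02]), 'ft_force': array([ 0.10665607, -0.10609547,  0.22767478]), 'wrist_torque': array([0.03543724, 0.01010691, 0.04988041]), 'grip_force': 0.0, 'finger_gap': 85.48051045654141}
```

View pics/scene0.png

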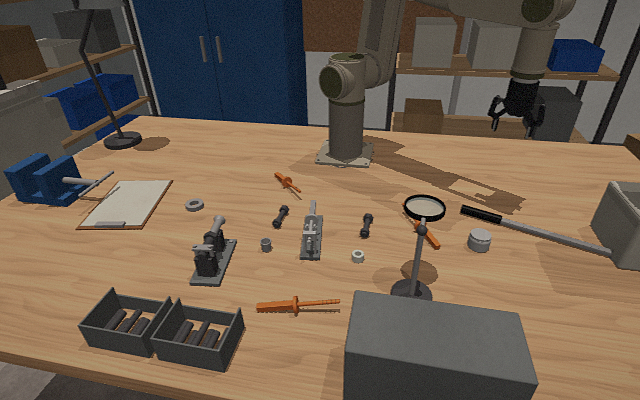

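View pics/top0.png

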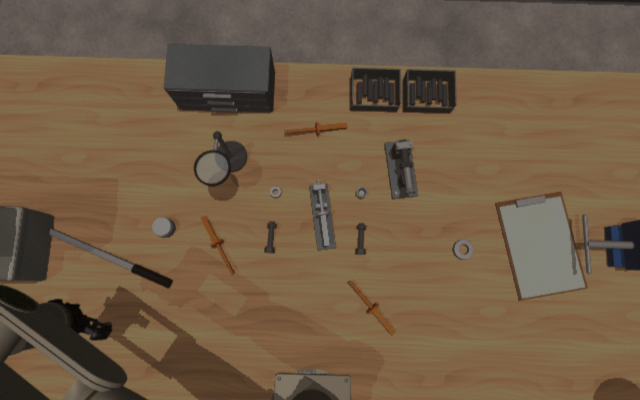

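The top view shows the grey rest with the rod at (322,215), the fixture at (402,170), the lens at (212,168), and three orange look-alikes at (317,128), (218,245) and (372,307). The bare-metal rod on the rest is the one meant. I'll confirm it in an enlarged crop.

```bash
python3 - <<'E'
from h import *
a=cv2.imread('pics/top0.png');b=cv2.imread('pics/scene0.png')
f=lambda i,x,y,w,h,k:cv2.resize(i[y:y+h,x:x+w],None,fx=k,fy=k,interpolation=cv2.INTER_CUBIC)
c=np.zeros((600,800,3),np.uint8)
p=f(a,295,172,60,84,7);c[:588,:420]=p          # rest, top
p=f(a,375,130,53,75,7);c[:525,425:796]=p[:, :371]
cv2.imwrite('pics/c1.png',np.clip(c*1.6,0,255).astype(np.uint8))
c=np.zeros((600,800,3),np.uint8)
p=f(b,290,190,45,75,8);c[:600,:360]=p
p=f(b,185,207,60,80,7);c[:560,370:790]=p
cv2.imwrite('pics/c2.png',np.clip(c*1.6,0,255).astype(np.uint8))
E
```

```text
(no output)
```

View pics/c1.png

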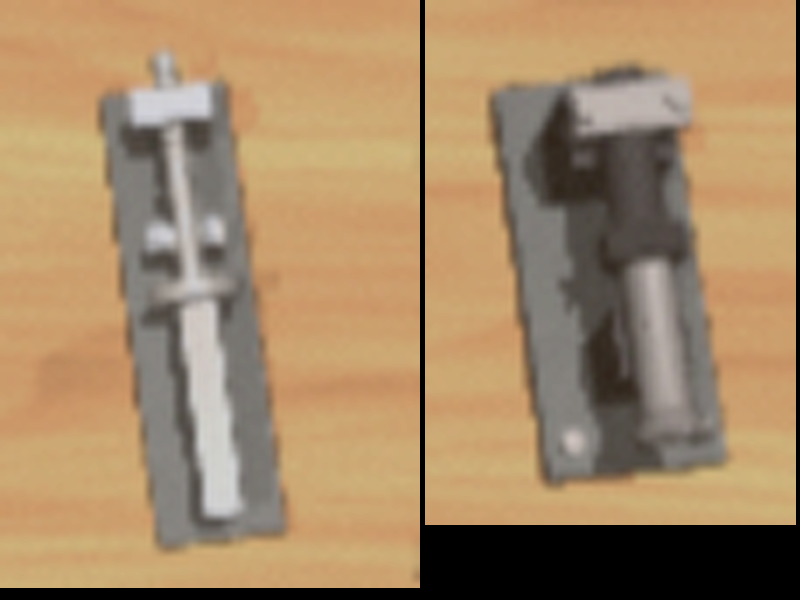

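View pics/c2.png

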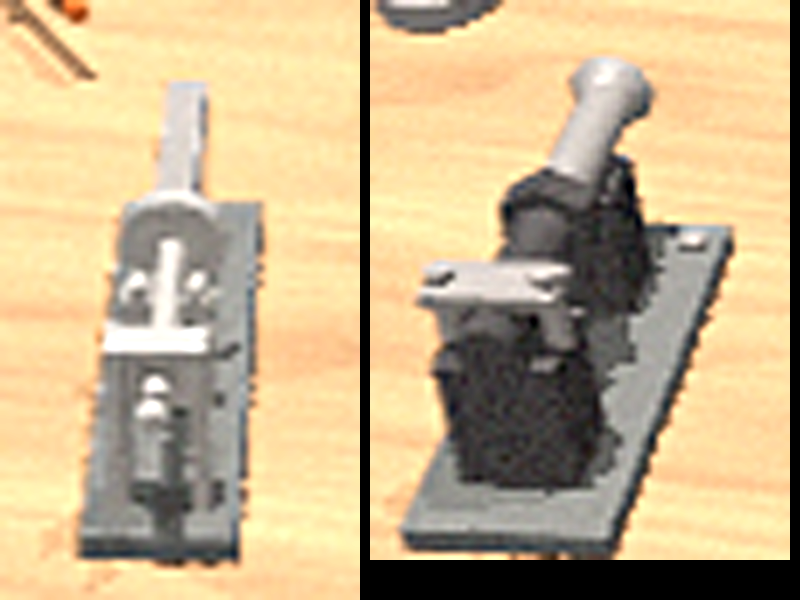

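The crops confirm it. The bare rod lies in the rest: handle rear at top px (326,245), collar at (322,213), tip at (318,180). The fixture tube's mouth is at top px (410.6,191). Next I'll compute the points.

```bash
python3 - <<'E'
from h import *
T=snap('top');S=snap('scene')
c=lambda x,y,ox,oy,k:(x/k+ox-.43,y/k+oy-.43)
R=lambda x,y:c(x,y,295,172,7); F=lambda x,y:c(x-425,y,375,130,7)
SR=lambda x,y:c(x,y,290,190,8); SF=lambda x,y:c(x-370,y,185,207,7)
def P(n,uv,z,s=T):
    p=pt(s,*uv,z);print(n,p.round(1));return p
def yaw(a,b):
    d=b-a;print('  yaw',np.degrees(np.arctan2(d[1],d[0])).round(2),'len',np.linalg.norm(d).round(1))
a=P('rear',R(222,513),73);b=P('handlefront',R(199,302),73);yaw(a,b)
t=P('tip top',R(163,54),65);yaw(a,t)
l=P('BL',R(160,547),12);m=P('TL',R(103,95),12);yaw(l,m)
l=P('BR',R(285,528),12);m2=P('TR',R(229,85),12);yaw(l,m2)
P('collar wide',((R(147,295)[0]+R(237,284)[0])/2,R(0,290)[1]),65)
print('scene'); a=P('s rear',SR(188,84),73,S);b=P('s collar top',SR(172,193),85,S);t=P('s tip',SR(152,380),70,S);yaw(a,b)
print('fixture')
mo=P('mouth',F(677,431),80);P('mouth l',F(640,437),80);P('mouth r',F(713,425),80)
a=P('tube near',F(664,405),91);b=P('tube far',F(648,265),91);yaw(a,b)
a=P('BL',F(547,482),12);b=P('TL',F(493,92),12);yaw(a,b)
a=P('BR',F(725,464),12);b=P('TR',F(690,215),12);yaw(a,b);a=P('BL',F(547,482),12)
P('s mouth ctr',SF(612,92),80,S);P('s mouth top',SF(610,58),98,S)
print('magn')
for s,box in((T,(190,145,235,190)),(S,(398,188,450,226))):
    x0,y0,x1,y1=box;g=cv2.cvtColor(np.ascontiguousarray(s['pixels']),cv2.COLOR_BGR2GRAY)[y0:y1,x0:x1]
    m=(g<45).astype(np.uint8);n,L,st,_=cv2.connectedComponentsWithStats(m)
    m=(L==1+np.argmax(st[1:,4])).astype(np.uint8)
    k,_=cv2.findContours(m,cv2.RETR_EXTERNAL,cv2.CHAIN_APPROX_NONE)
    e=cv2.fitEllipse(max(k,key=cv2.contourArea));u,v=e[0][0]+x0,e[0][1]+y0
    print(e,u,v)
    for z in(200,205):P('lens',(u,v),z,s)
P('post top/T',(217,137),205);P('foot',(233,156),14);P('foot s',(411,292),14,S)
E
```

```text
rear [474.4 -29.8  73. ]
handlefront [561.7 -18.2  73. ]
  yaw 7.59 len 88.1
tip top [ 6.688e+02 -4.000e-01  6.500e+01]
  yaw 8.61 len 196.7
BL [464.3  -4.9  12. ]
TL [661.9  25.5  12. ]
  yaw 8.77 len 199.9
BR [473.9 -58.4  12. ]
TR [667.9 -29.8  12. ]
  yaw 8.38 len 196.1
collar wide [567.9 -15.2  65. ]
scene
s rear [483.1 -28.9  73. ]
s collar top [570.8 -14.9  85. ]
s tip [657.1  -2.6  70. ]
  yaw 9.06 len 89.6
fixture
mouth [ 637.4 -272.2   80. ]
mouth l [ 634.4 -256.7   80. ]
mouth r [ 640.4 -287.3   80. ]
tube near [ 646.  -264.6   91. ]
tube far [ 705.6 -258.4   91. ]
  yaw 5.91 len 60.0
BL [ 627.4 -229.3   12. ]
TL [ 804.7 -205.5   12. ]
  yaw 7.66 len 178.9
BR [ 637.6 -307.5   12. ]
TR [ 750.2 -293.3   12. ]
  yaw 7.2 len 113.4
BL [ 627.4 -229.3   12. ]
s mouth ctr [ 640.1 -267.3   80. ]
s mouth top [ 641.  -264.6   98. ]
magn
((23.257396697998047, 21.475242614746094), (33.092506408691406, 40.585453033447266), 46.67878341674805) 213.25739669799805 166.4752426147461
lens [664.4 279.8 200. ]
lens [663.1 278.6 205. ]
((26.37610626220703, 19.441082000732422), (25.32296371459961, 42.33217239379883), 98.37495422363281) 424.37610626220703 207.44108200073242
lens [653.9 282.8 200. ]
lens [661.4 282.  205. ]
post top/T [745.  274.1 205. ]
foot [747.3 265.4  14. ]
foot s [750.1 273.4  14. ]
```

Emit:
step_arm(delta_pos=[[0.11,-0.23,0],[0.11,-0.23,0],[0.11,-0.23,0],[0.11,-0.23,0],[0.11,-0.23,0],[0.11,-0.23,0],[0.11,-0.23,0],[0.11,-0.23,0]], spin=[0.02,0.02,0.02,0.02,0.02,0.02,0.02,0.02], gripper=1)

```text
time: 1.2
tool_pos: [446.9, 166.0, 231.3]
tcp_rot: [180.0, 0.0, -177.9]
ft_force: [-0.2, 1.1, 0.2]
finger_gap: 85.3
grip_force: 0.0
```

Emit:
step_arm(delta_pos=[[0.1,-0.23,-0.12],[0.1,-0.23,-0.12],[0.1,-0.23,-0.12],[0.1,-0.25,-0.12],[0,0,0],[0,0,0]], spin=[0.01,0.01,0.01,0.007,0,0])

```text
time: 1.95
tool_pos: [526.3, -20.3, 135.2]
tcp_rot: [180.0, -0.0, -171.4]
ft_force: [0.7, 0.3, -0.1]
finger_gap: 85.4
grip_force: 0.0
```

Emit:
step_arm(delta_pos=[[0,-0.005,-0.15],[0,0,-0.15],[0,0,-0.1],[0,0,-0.045],[0,0,0]], spin=[0,0,0,0,0])

```text
time: 2.58
tool_pos: [526.5, -20.6, 46.6]
tcp_rot: [180.0, 0.0, -171.3]
ft_force: [0.1, 0.3, -0.5]
finger_gap: 85.4
grip_force: 0.0
```

```bash
python3 - <<'E'
from h import *
f=lambda i,x,y,w,h,k:cv2.resize(i[y:y+h,x:x+w],None,fx=k,fy=k,interpolation=cv2.INTER_CUBIC)
a=snap('top')['pixels'];b=snap('scene')['pixels']
c=np.hstack([f(a,280,165,80,100,5),f(b,275,175,80,100,5)])
cv2.imwrite('pics/c3.png',np.clip(c*1.6,0,255).astype(np.uint8));print(r.sense()['tool_pos'],r.sense()['ft_force'])
E
```

```text
[527.44606599 -21.12339464  47.62256758] [-0.14857102  0.03118223 -0.0832732 ]
```

View pics/c3.png

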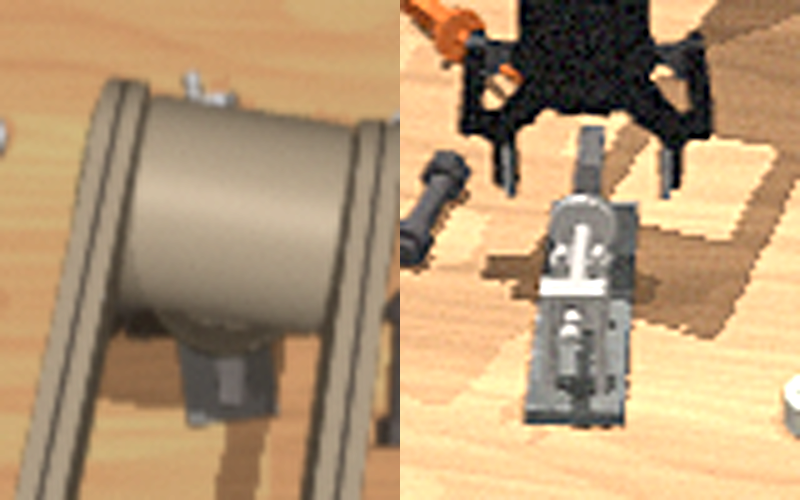

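The fingers straddle the handle evenly: fingers at crop (508,190) and (668,190), handle at (592,160). Closing now.

Emit:
step_arm(delta_pos=[[0,0,0],[0,0,0],[0,0,0],[0,0,0],[0,0,0],[0,0,0],[0,0,0],[0,0,0]], spin=[0,0,0,0,0,0,0,0], gripper=-1, squeeze=70)

```text
time: 3.68
tool_pos: [526.8, -21.5, 46.6]
tcp_rot: [-180.0, 0.0, -171.3]
ft_force: [-0.9, -0.0, 6.3]
finger_gap: 14.6
grip_force: 68.5
```

Emit:
step_arm(delta_pos=[[0,0,0.008],[-0.05,-0.008,0],[-0.05,-0.008,0],[-0.05,-0.008,0],[-0.05,-0.007,0],[-0.02,-0.003,0],[0,0,0],[0,0,0]], spin=[0,0,0,0,0,0,0,0])

```text
time: 4.68
tool_pos: [482.9, -28.3, 48.1]
tcp_rot: [-180.0, 0.0, -171.3]
ft_force: [-0.7, 0.7, -2.1]
finger_gap: 15.0
grip_force: 68.2
```

```bash
python3 - <<'E'
from h import *
f=lambda i,x,y,w,h,k:cv2.resize(i[y:y+h,x:x+w],None,fx=k,fy=k,interpolation=cv2.INTER_CUBIC)
a=snap('top')['pixels'];b=snap('scene')['pixels']
c=np.hstack([f(a,280,165,80,100,5),f(b,275,175,80,100,5)])
cv2.imwrite('pics/c4.png',np.clip(c*1.6,0,255).astype(np.uint8))
E
```

```text
(no output)
```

View pics/c4.png

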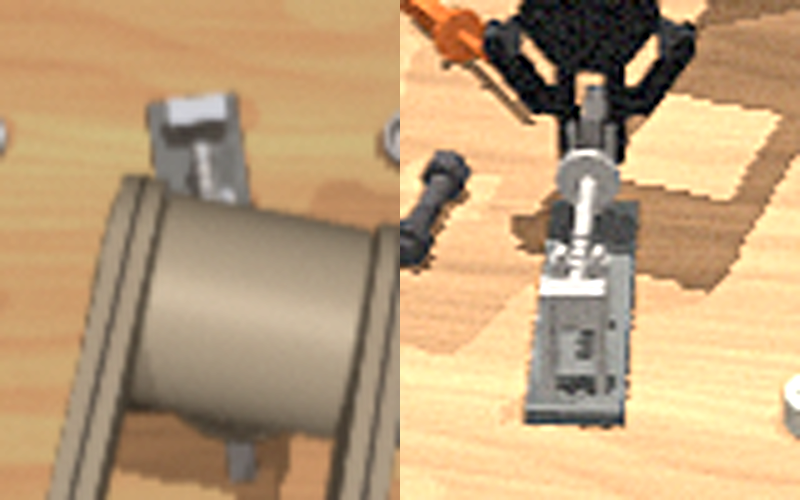

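The rod is held: collar at scene px (393,210), tip drawn back short of the bridge. I'll lift it and move to the spot before the tube.

Emit:
step_arm(delta_pos=[[0,0,0.1],[0,0,0.2],[0,0,0.2],[-0.02,-0.25,0],[-0.02,-0.25,0],[-0.03,-0.25,0],[-0.03,-0.25,0],[-0.03,-0.25,0]], spin=[0,0,0,-0.007,0,0,0,0])

```text
time: 5.78
tool_pos: [456.4, -279.9, 147.9]
tcp_rot: [-180.0, 0.0, -172.6]
ft_force: [0.5, -0.9, -2.2]
finger_gap: 14.8
grip_force: 68.6
```

Emit:
step_arm(delta_pos=[[0,-0.08,-0.15],[0,0,-0.15],[0,0,-0.1],[0,0,-0.03],[0,0,0],[0,0,0]], spin=[0,0,0,0,0,0])

```text
time: 6.52
tool_pos: [457.4, -294.8, 63.2]
tcp_rot: [-179.9, 0.1, -172.6]
ft_force: [0.3, 0.4, -2.0]
finger_gap: 15.1
grip_force: 68.7
```

```bash
python3 - <<'E'
from h import *
f=lambda i,x,y,w,h,k:cv2.resize(i[y:y+h,x:x+w],None,fx=k,fy=k,interpolation=cv2.INTER_CUBIC)
a=snap('top','top5.png')['pixels'];b=snap('scene','scene5.png')['pixels']
c=np.hstack([f(a,375,130,66,100,6),f(b,180,170,66,100,6)])
cv2.imwrite('pics/c5.png',np.clip(c*1.6,0,255).astype(np.uint8));s=r.sense();print(s['tool_pos'],s['tcp_rot'])
E
```

```text
[ 457.31557815 -294.74320494   63.13948075] [-1.79913801e+02  8.26062620e-02 -1.72591145e+02]
```

View pics/c5.png

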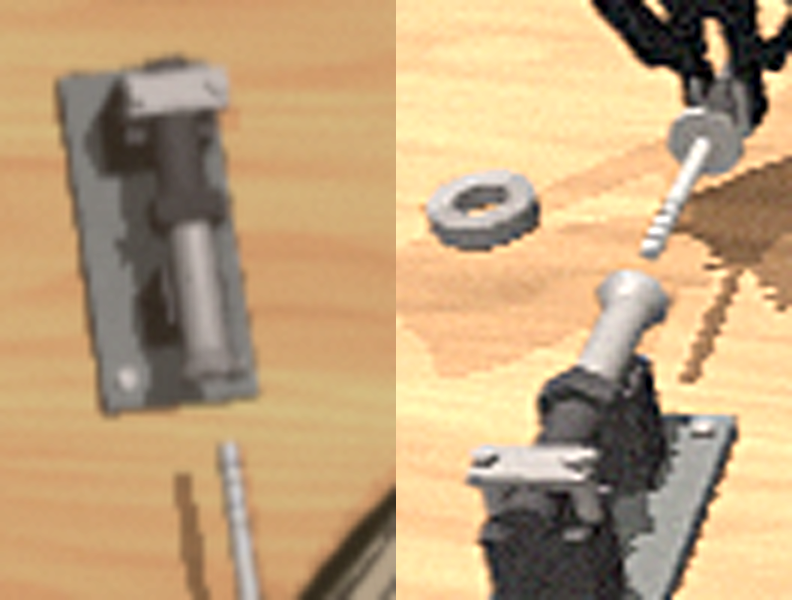

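Top crop: shank tip at (229,443), tube mouth at (216,374). Scene crop: tip at (650,248), mouth at (633,290). It's nearly aligned, so I'll measure the small lateral and yaw residuals.

```bash
python3 - <<'E'
from h import *
T=r.snapshot('top');S=r.snapshot('scene')
g=cv2.cvtColor(np.ascontiguousarray(T['pixels']),cv2.COLOR_BGR2GRAY).astype(float)
sat=cv2.cvtColor(np.ascontiguousarray(T['pixels']),cv2.COLOR_BGR2HSV)[...,1]
def line(v0,v1,u0,u1,cond,z):
    P=[]
    for v in range(v0,v1):
        u=np.arange(u0,u1);m=cond(v,u)
        if m.sum()>1:P.append(pt(T,(u[m]).mean(),v,z)[:2])
    P=np.array(P);k=np.polyfit(P[:,0],P[:,1],1);print('n',len(P),'yaw',np.degrees(np.arctan(k[0])),'resid',np.std(P[:,1]-np.polyval(k,P[:,0])));return k,P
# shank: low saturation, bright
k1,P1=line(206,228,405,424,lambda v,u:(sat[v,u]<70)&(g[v,u]>70),81)
k2,P2=line(169,186,401,414,lambda v,u:(g[v,u]>95)&(sat[v,u]<80),84)
print('shank y at 638',np.polyval(k1,638),'tube y at 638',np.polyval(k2,638),P1[[0,-1]],P2[[0,-1]])
for v in (172,180,210,218): print(v,[(int(g[v,u]),int(sat[v,u])) for u in range(400,424)])
def tri(a,b):
    A=[];B=[]
    for s,uv in((T,a),(S,b)):
        o,d=ray(s,*uv);d/=np.linalg.norm(d);Q=np.eye(3)-np.outer(d,d);A.append(Q);B.append(Q@o)
    return np.linalg.lstsq(np.vstack(A),np.hstack(B),rcond=None)[0].round(1)
ct=lambda x,y:(x/6+375-.42,y/6+130-.42);cs=lambda x,y:((x-396)/6+180-.42,y/6+170-.42)
print('tip',tri(ct(229,443),cs(650,248)),'mouth',tri(ct(216,374),cs(633,290)))
E
```

```text
n 22 yaw 7.746552696776851 resid 0.6139555543491713
n 17 yaw 7.098394462324821 resid 0.4629891630004065
shank y at 638 -271.765124274853 tube y at 638 -269.8262019545566 [[ 593.36948699 -278.6529284 ]
 [ 532.22183869 -286.65956394]] [[ 702.77798064 -261.49953725]
 [ 654.78646519 -266.95866721]]
172 [(50, 34), (49, 34), (49, 34), (49, 39), (68, 32), (83, 26), (98, 22), (114, 19), (112, 24), (99, 22), (85, 26), (73, 20), (78, 16), (79, 16), (89, 45), (100, 116), (101, 127), (103, 126), (103, 124), (103, 122), (102, 125), (104, 122), (102, 125), (103, 123)]
180 [(29, 90), (32, 78), (38, 56), (54, 35), (46, 46), (68, 28), (82, 21), (97, 23), (110, 20), (111, 20), (100, 20), (85, 23), (65, 26), (75, 20), (79, 16), (82, 38), (101, 110), (104, 123), (104, 122), (104, 123), (103, 123), (105, 120), (105, 122), (105, 122)]
210 [(108, 117), (107, 119), (108, 115), (106, 116), (78, 122), (70, 126), (76, 121), (103, 116), (109, 113), (109, 114), (108, 115), (106, 109), (85, 50), (100, 22), (115, 15), (98, 73), (100, 118), (110, 113), (110, 113), (110, 111), (111, 111), (112, 109), (111, 109), (111, 109)]
218 [(108, 116), (106, 119), (107, 118), (108, 118), (104, 118), (76, 123), (68, 129), (72, 123), (93, 121), (104, 121), (107, 120), (108, 118), (103, 116), (87, 58), (111, 20), (123, 12), (101, 55), (97, 115), (105, 122), (106, 119), (107, 120), (106, 121), (107, 122), (107, 120)]
tip [ 600.5 -277.    82.1] mouth [ 634.4 -270.8   81.9]
```

Emit:
step_arm(delta_pos=[[0,0.014,-0.006],[0.05,0.006,0],[0.05,0.007,0],[0.05,0.006,0],[0.04,0.005,0],[0.03,0.004,0],[0.03,0.004,0],[0,0,0]], spin=[-0.002,0,0,0,0,0,0,0])

```text
time: 7.72
tool_pos: [506.9, -285.0, 60.7]
tcp_rot: [180.0, 0.0, -172.9]
ft_force: [0.1, 0.9, -2.1]
finger_gap: 15.0
grip_force: 68.7
```

Emit:
step_arm(delta_pos=[[0.03,0.004,0],[0.03,0.004,0],[0.03,0.004,0],[0.03,0.004,0],[0.03,0.004,0],[0.03,0.003,0],[0,0,0]], spin=[0,0,0,0,0,0,0])

```text
time: 8.6
tool_pos: [543.0, -280.4, 60.7]
tcp_rot: [-180.0, 0.0, -172.9]
ft_force: [0.4, -0.5, -2.5]
finger_gap: 14.9
grip_force: 68.7
```

Emit:
step_arm(delta_pos=[[0.03,0.004,0],[0.03,0.004,0],[0.03,0.004,0],[0.03,0.004,0],[0.03,0.003,0],[0.02,0.003,0],[0,0,0]], spin=[0,0,0,0,0,0,0])

```text
time: 9.48
tool_pos: [576.8, -276.0, 60.7]
tcp_rot: [-180.0, 0.0, -172.9]
ft_force: [0.4, 0.3, -2.8]
finger_gap: 14.5
grip_force: 68.7
```

Emit:
step_arm(delta_pos=[[0.015,0.002,0],[0.015,0.002,0],[0.01,0.001,0],[0.01,0.001,0],[0,0,0]], spin=[0,0,0,0,0])

```text
time: 10.1
tool_pos: [586.7, -274.8, 60.7]
tcp_rot: [-180.0, 0.0, -173.0]
ft_force: [0.6, 0.2, -3.1]
finger_gap: 14.7
grip_force: 68.7
```

Emit:
step_arm(delta_pos=[[0.01,0.001,0],[0.01,0.001,0],[0.005,0.001,0],[0,0,0]], spin=[0,0,0,0])

```text
time: 10.6
tool_pos: [589.9, -274.6, 60.3]
tcp_rot: [180.0, -0.2, -173.0]
ft_force: [-8.5, -1.6, 1.6]
finger_gap: 14.9
grip_force: 69.3
```

```bash
python3 - <<'E'
from h import *
f=lambda i,x,y,w,h,k:cv2.resize(i[y:y+h,x:x+w],None,fx=k,fy=k,interpolation=cv2.INTER_CUBIC)
b=snap('scene')['pixels']
cv2.imwrite('pics/c6.png',np.clip(f(b,185,175,66,70,7)*1.6,0,255).astype(np.uint8));s=r.sense();print(s['tool_pos'],s['ft_force'])
E
```

```text
[ 589.92322368 -274.59313707   60.32633838] [-8.9356833  -0.45544243  0.70681384]
```

View pics/c6.png

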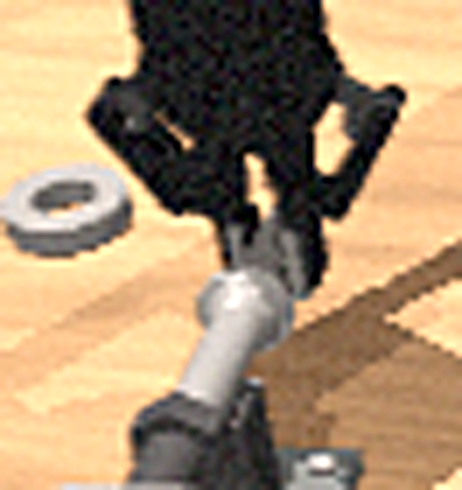

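The collar sits against the mouth at scene crop (245,305), with a 9 N stop force. A light extra press, then withdraw.

Emit:
step_arm(delta_pos=[[0.006,0.001,0],[0,0,0],[-0.02,-0.0025,0],[-0.04,-0.005,0],[-0.06,-0.0075,0],[-0.06,-0.0075,0]], spin=[0,0,0,0,0,0])

```text
time: 11.4
tool_pos: [555.8, -278.6, 60.6]
tcp_rot: [180.0, -0.0, -173.0]
ft_force: [-0.7, 0.1, -2.7]
finger_gap: 14.9
grip_force: 68.7
```

Emit:
step_arm(delta_pos=[[-0.08,-0.01,0],[-0.08,-0.01,0],[-0.1,-0.0125,0],[-0.1,-0.0125,0],[-0.1,-0.0125,0],[-0.1,-0.0125,0],[-0.08,-0.01,0],[0,0,0]], spin=[0,0,0,0,0,0,0,0])

```text
time: 12.4
tool_pos: [427.6, -294.7, 60.6]
tcp_rot: [180.0, -0.0, -173.0]
ft_force: [-0.0, -0.4, -2.2]
finger_gap: 14.8
grip_force: 68.7
```

Fully out. Lifting and carrying it over to the magnifier.

Emit:
step_arm(delta_pos=[[0,0,0.1],[0,0.05,0.1],[0,0.15,0.1],[0,0.25,0],[0,0.25,0],[0,0.25,0],[0,0.25,0],[0,0.25,0]], spin=[0,0,0,0,0,0,0,0])

```text
time: 13.4
tool_pos: [429.2, -2.7, 121.2]
tcp_rot: [-180.0, 0.1, -173.0]
ft_force: [1.1, 0.5, -2.3]
finger_gap: 14.9
grip_force: 68.8
```

Emit:
step_arm(delta_pos=[[0,0.25,0],[0,0.25,0],[0,0.25,0],[0,0.25,-0.05],[0.05,0.2,-0.1],[0.1,0.1,-0.03],[0.05,0.04,0],[0,0,0]], spin=[0,0,0,0,0,0,0,0])

```text
time: 14.4
tool_pos: [469.4, 263.7, 85.1]
tcp_rot: [180.0, 0.0, -172.9]
ft_force: [-1.3, -0.2, -2.6]
finger_gap: 15.0
grip_force: 68.7
```

```bash
python3 - <<'E'
from h import *
f=lambda i,x,y,w,h,k:cv2.resize(i[y:y+h,x:x+w],None,fx=k,fy=k,interpolation=cv2.INTER_CUBIC)
a=snap('top')['pixels'];b=snap('scene')['pixels']
c=np.hstack([f(a,185,125,66,100,6),f(b,390,165,66,100,6)])
cv2.imwrite('pics/c7.png',np.clip(c*1.6,0,255).astype(np.uint8));s=r.sense();print(s['tool_pos'],s['tcp_rot'])
E
```

```text
[468.70776686 262.86349641  85.01190404] [-1.79993761e+02 -1.10645828e-03 -1.72998580e+02]
```

View pics/c7.png

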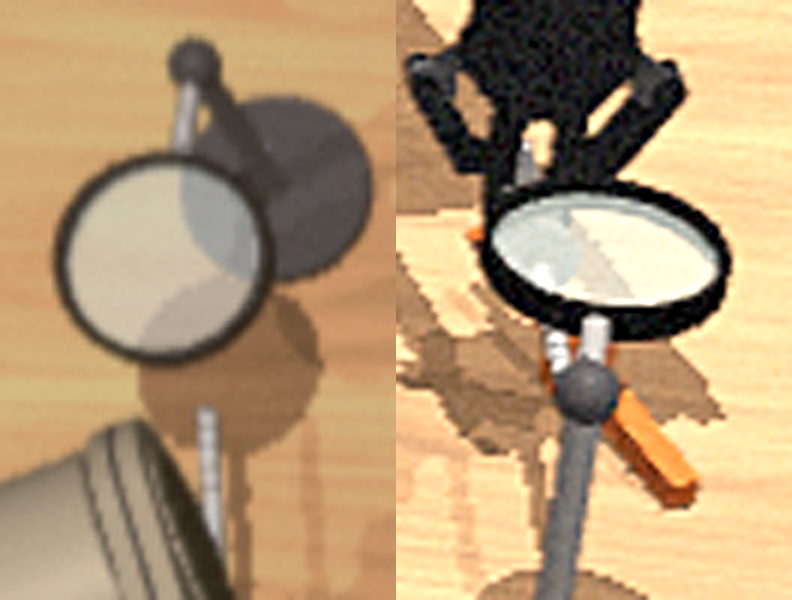

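```bash
python3 - <<'E'
from h import *
T=snap('top');S=snap('scene')
ct=lambda x,y:(x/6+185-.42,y/6+125-.42);cs=lambda x,y:((x-396)/6+390-.42,y/6+165-.42)
for z in(200,206):print('lens',pt(T,*ct(163,258),z),'scene',pt(S,*cs(606,259),z))
print('ball',pt(T,*ct(194,62),205),'foot',pt(T,*ct(277,188),14))
t=pt(T,*ct(207,407),104);b=pt(T,*ct(215,540),106);d=t-b
print('tip',t,np.degrees(np.arctan2(d[1],d[0])),'tip scene',pt(S,*cs(556,372),104))
E
```

```text
lens [661.23940154 283.64963227 200.        ] scene [655.12674084 283.251386   200.        ]
lens [659.7175549  282.19234566 206.        ] scene [664.13811652 282.27077465 206.        ]
ball [750.89225006 274.76916364 205.        ] foot [747.42521333 272.41701222  14.        ]
tip [613.12261655 281.00335238 104.        ] 7.476197149861555 tip scene [603.42479704 275.75306144 104.        ]
```

Top crop: lens centre at (163,258), which puts it at (660,283) mm, 91 mm from the post ball as specified. Tip at (207,407), which puts it at (613,281) mm. Shift by +47, +2 mm.

Emit:
step_arm(delta_pos=[[0.06,0.003,0],[0.08,0.003,0],[0.06,0.003,0],[0.035,0.001,0],[0,0,0],[0,0,0],[0,0,0],[0,0,0]], spin=[0,0,0,0,0,0,0,0])

```text
time: 15.6
tool_pos: [515.5, 265.5, 84.7]
tcp_rot: [180.0, -0.0, -172.9]
ft_force: [-0.9, 0.5, -2.8]
finger_gap: 14.8
grip_force: 68.8
```

```bash
python3 - <<'E'
from h import *
f=lambda i,x,y,w,h,k:cv2.resize(i[y:y+h,x:x+w],None,fx=k,fy=k,interpolation=cv2.INTER_CUBIC)
a=snap('top')['pixels'];b=snap('scene')['pixels']
c=np.hstack([f(a,185,125,66,100,6),f(b,390,165,66,100,6)])
cv2.imwrite('pics/c8.png',np.clip(c*1.6,0,255).astype(np.uint8));s=r.sense();print(s['tool_pos'],s['ft_force'],s['wrist_torque'])
E
```

```text
[515.60432168 265.51779815  84.74717658] [-0.38863382 -0.10276985 -2.75633402] [ 0.05670667  0.01741622 -0.01923386]
```

View pics/c8.png

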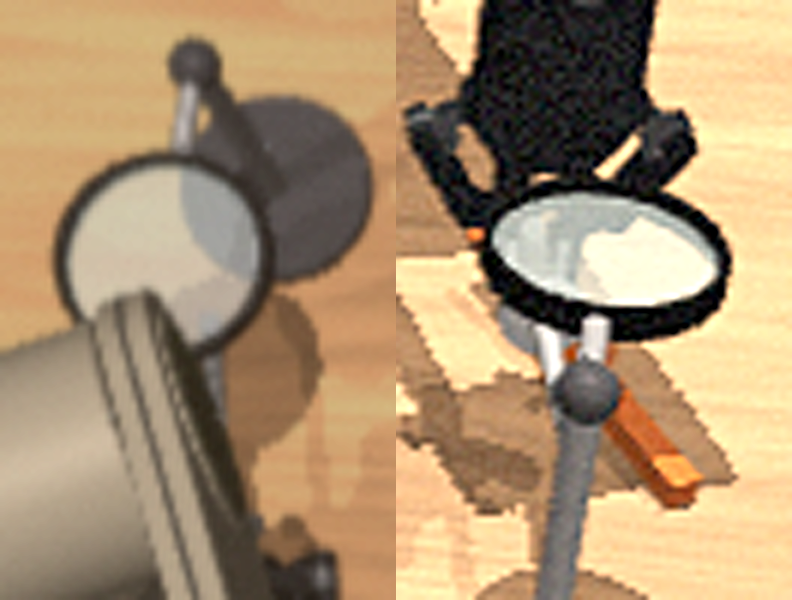

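The view shows the shank passing under the rim at top crop (212,330). The tip's position works out to (660,283,104) mm, under the lens centre, and there is no contact force. Handing in.

```bash
python3 -c "
from bench import r
print(r.hand_in())"
```

```text
the job is handed in; nothing more can be done
None
```

I drew the rod out of its rest, slid it into the guide tube until the collar stopped (about 9 N), and pulled it fully out. I handed in at about 16 s with it held level, tip computed under the lens centre at about 104 mm height; in the last picture the arm and rim hid the tip.

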